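# Layer the display base and hold it up

### The job

Build the layered display base on the pale wooden board that rests on the upturned flower pot: lay the cork disc flat on the middle of the board, then the green disc flat on the middle of the cork. Then grip the board itself by its two long sides, lift it with its stack at least 10 cm clear of the pot and keep it level and still in the air; finish while still holding it, and do not tip the board at any time. Leave the big pot, the tin, the glue gun and the scissors where they are.

Things in the scene. Friction and masses are not known exactly. Their poses are not given: they have to be found in the camera images.
- stand: small terracotta flower pot standing upside down, fixed to the table: rim 74 mm across and 16 mm high at the table, tapering from 66 mm across at the rim to 44 mm across at the top, 60 mm tall. Origin: centre of its underside, on the table
- board: loose pale wooden board, 110 mm long (its x) by 62 mm wide (its y) by 18 mm thick, 50 to 110 g, lying flat and centred on the pot's top, its underside 60 mm above the table and overhanging the pot all round. Origin: centre of its underside; z up
- board_top (a point): centre of the board's top face, 18 mm above its underside; axes as the board's
- cork: loose cork-brown disc, 46 mm across, 14 mm thick, about 15 g, lying flat on the table. Origin: centre of its underside
- green: loose bright green painted wooden disc, 40 mm across, 14 mm thick, about 14 g, lying flat on the table. Origin: centre of its underside
- bigpot: bystander: terracotta pot standing upright, 134 mm across at the mouth, 110 mm tall. Origin: centre of its underside
- tin: bystander: tin can with a blue band, 68 mm across, 70 mm tall. Origin: centre of its underside
- gluegun: bystander: black glue gun lying on its side, about 220 mm long with nozzle (its +x) and glue stick (-x), 34 mm high, handle reaching 110 mm towards its -y. Origin: under the middle of its barrel
- scissors: bystander: scissors with yellow handles lying flat, about 205 mm long, 12 mm high, points towards its +x. Origin: at the pivot, table level

How it is judged:
By the outcome, as a careful person would: the job done as asked, in the order asked, and still so for the second after the job is handed in, while the arm keeps its last pose, push and grip.
It also fails if it takes over 58 s, if anything falls off the work surface, if the arm or the gripper's body presses on something with over 40 N, if the wrist force passes 120 N, or if a joint passes its speed limit or range.

### The arm

A 7-joint arm with a two-finger parallel gripper is mounted at the origin on the work surface. World frame = base frame: x ahead of the robot, y to its left, z up, the work surface at z = 0. Lengths are in mm, angles in rad, forces in N, time in s.
With the tool pointing down it reaches from about 350 to 900 mm from the base axis. Payload 7.2 kg.
Tool frame: the origin (TCP) lies between the finger pads; the fingertips stand 14 mm ahead of it and the grasp point (between the pads) lies 5 mm behind it; z points along the fingers, y is the line along which they close (so a half turn about z gives the same grasp; the last joint's range is limited). The gripper opens to 88 mm and grips with 3 to 60 N. Pads are 20 mm wide; open, the fingers measure 115 mm over their backs; the gripper's body (75 mm by 178 mm) begins 61 mm behind the grasp point.
Start: joints at [1.064, 0.411, -0.013, 1.596, 0.006, 1.134, -0.082], TCP at [265.523, -565.798, 209.753] pointing down, gripper open.
Joint ranges: [-2.95, 2.95], [-0.29, 1.99], [-1.47, 1.44], [0.14, 2.54], [-1.03, 4.17], [0.13, 1.85], [-2.86, 2.86]. Speed limits (rad/s): [2.39, 2.39, 3.01, 3.01, 3.14, 3.14, 3.14].

### API

Orientations are given as a rotation vector (axis times angle).
In Python, from plant import r gives the robot as it stands.
- The arm moves only by the shell command python3 -m crank 'ROWS' [FORCE]. ROWS is JSON, a list of rows, each an object of numbers: "dx", "dy", "dz": the shift along the tool's x, y, z in m; "rx", "ry", "rz": the turn, a rotation vector about the tool's x, y, z in degrees; "claw": the opening, from -1 (shut) to 1 (fully open). In form: [{"dx": .., "dy": .., "dz": .., "rx": .., "ry": .., "rz": .., "claw": ..}, ...]. A call has 1 to 8 rows; each row is the pose to reach, as a shift and turn from the pose commanded when the call began, along the tool's axes at that moment; what a row does not reach only later rows make up. A row lasts 1/8 s, in which the tool goes at most 62.5 mm and 10.7 degrees, less where a joint would pass 70% of its speed; a pose out of reach is approached as far as the arm can. A call with a gripper value outside its range is refused whole. The fingers move at their own pace and stop on an object; FORCE is the grip in N (left out, the last holds). Time passes only in rows, so rows that repeat a pose let the fingers close. It gives the time, the measured TCP pose, the force, the opening and the grip force at its end, in the units of the state.
- r.observe(): the state, without advancing time (a new reading comes with each control period).
- r.get_image(name): name is "scene" or "top" or "wrist"; returns the picture (400x640x3 uint8, red, green, blue); there is no depth.
- r.calibration(name): a dict with "vertical_fov" (degrees; the focal length in pixels is half the picture's height over the tangent of half this angle, whatever the lens; pixels are square), "cx", "cy" (the principal point, pixels), "extrinsics" (4x4, takes a point from world to camera coordinates); the wrist camera has in their place "mount" (4x4, takes a point from camera to tool coordinates, whose origin is the TCP and whose axes are the flange's). Camera axes: x right, y down, z forward; pixel columns grow to the right and rows downward; lengths in mm; the calibration is good to about 2 mm. A picture is of the moment at which its call begins: read the wrist's pose just before it. calibration takes no time and is no camera call.
- r.job_done(): hands the job in; it is judged then, once.
Trained networks look in the newest picture that a camera, given by its name, has taken for a name from the list of things; names that differ only in an ending like _2 or _b are one class to them, and where a whole thing is asked for, a point or a joint stands for the part that bears it (a point fixed in the world has none). Each returns a list of dicts, best first, with "score" (0 to 1); they miss things now and then, are a little off and sometimes report something else, mostly with a low value. They report only what shows in the picture. A call takes as long as a camera call.
- r.recognise(query, camera): "xy" ([column, row] in pixels, amid what is visible of it).
The state is a dict: "clock": time; "joint_positions": joint angles; "qvel": joint speeds; "tau": joint torques, N m; "position": TCP position; "orientation": TCP orientation; "wrist_force": force on the tool from outside, world axes, zero at the start; "ft_torque": the same for the moment, N m; "finger_gap": finger opening in mm; "gripper_force": force on a finger pad.
Only numpy, scipy, OpenCV 4.12 (cv2) and the standard library are available. Lean on these libraries where they do the work, as an engineer would, in place of code of your own. Each camera call takes 0.05 s, during which the arm holds its last target. There are 200 camera calls.

## Working session

There is one attempt and no reset: what is moved stays moved. The work goes in short steps, Python scripts to look and compute and a shell command to move; the robot and the scene stay as the last step left them, time stands still between calls to the robot, and variables do not carry over. Pictures are saved under pics/ and viewed, at most 10 in all, crops included, and the job is handed in when it is done.

```bash
mkdir -p pics; ls; cat > h.py <<'E'
import numpy as np, cv2
from scipy.spatial.transform import Rotation as R
from plant import r
def cam(name,st=None):
    c=r.calibration(name); f=200/np.tan(np.radians(c["vertical_fov"])/2)
    if name=="wrist":
        st=st or r.observe(); T=np.eye(4); T[:3,:3]=R.from_rotvec(st["orientation"]).as_matrix(); T[:3,3]=st["position"]
        E=np.linalg.inv(T@np.array(c["mount"]))
    else: E=np.array(c["extrinsics"])
    return f,c["cx"],c["cy"],E
def pix2w(C,uv,z):
    f,cx,cy,E=C; d=E[:3,:3].T@np.array([(uv[0]-cx)/f,(uv[1]-cy)/f,1]); o=-E[:3,:3].T@E[:3,3]
    return o+d*(z-o[2])/d[2]
def w2pix(C,p):
    f,cx,cy,E=C; q=E[:3,:3]@np.array(p)+E[:3,3]; return np.array([cx+f*q[0]/q[2],cy+f*q[1]/q[2]])
def save(name,fn):
    im=r.get_image(name); cv2.imwrite("pics/"+fn,cv2.cvtColor(im,cv2.COLOR_RGB2BGR)); return im
E
python3 - <<'E'
from h import *
s=r.observe();print(s)
for n in ["scene","top","wrist"]: print(n,r.calibration(n))
save("top","top1.png");save("scene","scene1.png")
for q,z in [("board",78),("cork",14),("green",14),("bigpot",110),("tin",70),("gluegun",30),("scissors",10),("stand",60)]:
  for n in ["top","scene"]:
    print(q,n,[(np.round(d["xy"]),round(d["score"],2),np.round(pix2w(cam(n),d["xy"],z))) for d in r.recognise(q,n)[:2]])
E
```

```text
pics
{'clock': 0.0, 'joint_positions': array([ 1.06381589,  0.4119242 , -0.01270709,  1.5970342 ,  0.00563595,
        1.13431114, -0.082239  ]), 'qvel': array([ 0.00024948, -0.00025994,  0.00040852, -0.00020908,  0.00051123,
        0.00047369, -0.00035629]), 'tau': array([ 7.71098462e-05, -5.87948263e+01,  6.42310213e-01, -2.91070372e+01,
       -5.37639542e-02,  1.84359314e-02,  9.88261240e-05]), 'position': array([ 265.24350302, -565.33940363,  208.89803616]), 'orientation': array([-3.06476606e+00, -6.83373212e-01,  7.89698732e-04]), 'wrist_force': array([-0.0338352 , -0.91754557, -0.39258022]), 'ft_torque': array([-0.00582085, -0.0180523 ,  0.01814306]), 'gripper_force': 0.0, 'finger_gap': 87.73735039317954}
scene {'vertical_fov': 48.07132793551478, 'cx': 314.7588217054156, 'cy': 201.3020785989033, 'extrinsics': array([[ 3.09721445e-01,  9.50750463e-01, -1.20906282e-02,
        -1.68710797e+02],
       [ 6.98321430e-01, -2.36082068e-01, -6.75731040e-01,
        -3.36457246e+02],
       [-6.45305979e-01,  2.00845249e-01, -7.37049102e-01,
         1.71731955e+03],
       [ 0.00000
[... 1273 characters left out ...]
ot top [(array([416., 147.]), 0.64, array([ 718., -289.,  110.]))]
bigpot scene [(array([231., 272.]), 0.69, array([ 744., -279.,  110.]))]
tin top [(array([267., 151.]), 0.71, array([716., 185.,  70.]))]
tin scene [(array([402., 237.]), 0.89, array([750., 184.,  70.]))]
gluegun top [(array([478., 250.]), 0.73, array([ 400., -494.,   30.]))]
gluegun scene [(array([136., 223.]), 0.79, array([ 427., -514.,   30.]))]
scissors top [(array([214., 162.]), 0.76, array([696., 372.,  10.]))]
scissors scene [(array([461., 218.]), 0.73, array([702., 407.,  10.]))]
stand top []
stand scene [(array([228., 275.]), 0.57, array([ 714., -288.,   60.])), (array([300., 212.]), 0.49, array([565., -51.,  60.]))]
```

View pics/top1.png

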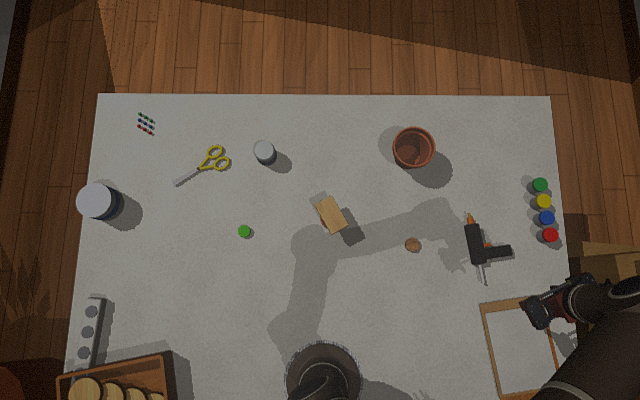

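View pics/scene1.png

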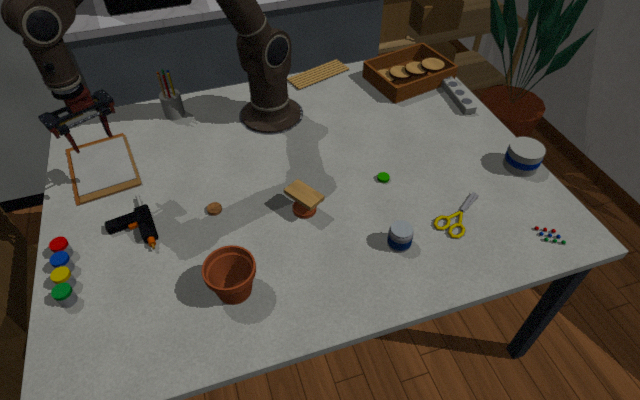

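The top view shows the board at (331,215) with its long axis running from upper left to lower right. The cork is at (412,244) and the green disc at (245,231). The scene view agrees: board (304,193), cork (214,208), green (383,177). I'll refine these with colour segmentation.

```bash
python3 - <<'E'
from h import *
for n,boxes in [("top",{"cork":(412,244,14,14),"green":(245,231,14,14),"board":(331,215,28,77.0)}),("scene",{"cork":(214,208,14,14),"green":(383,177,14,14),"board":(304,193,28,78)})]:
  im=cv2.imread(f"pics/{n}1.png"); hsv=cv2.cvtColor(im,cv2.COLOR_BGR2HSV); C=cam(n)
  for k,(u,v,w,z) in boxes.items():
    sub=hsv[v-w:v+w,u-w:u+w]
    m=((sub[...,1]>70)&(sub[...,2]>60)).astype(np.uint8)
    if k=="board": m=((sub[...,1]>60)&(sub[...,2]>120)).astype(np.uint8)
    nn,l,st,c=cv2.connectedComponentsWithStats(m); i=1+np.argmax(st[1:,4])
    uv=c[i]+[u-w,v-w]; print(n,k,st[i],uv.round(1),pix2w(C,uv,8 if k!="board" else 76).round(1))
    if k=="board":
      cs=cv2.findContours((l==i).astype(np.uint8),0,1)[0][0]; b=cv2.boxPoints(cv2.minAreaRect(cs))+[u-w,v-w]
      P=np.array([pix2w(C,q,78) for q in b]).round(1); print(P[:,:2].tolist(),[np.degrees(np.arctan2(*(P[(j+1)%4]-P[j])[1::-1])).round(1) for j in range(4)])
E
```

```text
top cork [  7   8  15  14 158] [411.8 244.2] [ 421.1 -288.1    8. ]
top green [  7   8  12  13 120] [243.6 230.8] [463.  261.3   8. ]
top board [ 12   8  33  39 664] [331.  214.1] [508.9 -23.7  76. ]
[[539.7, 30.1], [571.5, -22.4], [477.9, -76.7], [447.0, -24.6]] [np.float64(-58.8), np.float64(-149.9), np.float64(120.7), np.float64(30.5)]
scene cork [  6   8  16  14 148] [214.2 208. ] [ 422.2 -286.     8. ]
scene green [ 8  9 13 11 98] [383.4 176.4] [461.8 263.1   8. ]
scene board [  8  14  40  28 533] [303.8 192.4] [510.3 -21.9  76. ]
[[479.8, -74.2], [431.8, -31.6], [541.8, 28.8], [584.8, -13.6]] [np.float64(138.4), np.float64(28.8), np.float64(-44.6), np.float64(-150.0)]
```

```bash
cat >> h.py <<'E'
def plan(x,y,z,yaw=None):
    "shift in tool axes (m) and rz (deg) to TCP target, tool x at yaw deg"
    s=r.observe(); M=R.from_rotvec(s["orientation"]).as_matrix()
    d=M.T@(np.array([x,y,z])-s["position"])/1000
    cur=np.degrees(np.arctan2(M[1,0],M[0,0]))
    out=dict(d=d.round(4),yaw=cur.round(2),tilt=np.degrees(np.arccos(-M[2,2])).round(2))
    if yaw is not None: out["rz"]=-((yaw-cur+90)%180-90).round(2)
    print(out)
E
python3 -c "
from h import *
plan(421.5,-287,120,30)"
```

```text
{'d': array([ 0.2597, -0.1861,  0.0898]), 'yaw': np.float64(25.15), 'tilt': np.float64(0.01), 'rz': np.float64(-4.85)}
```

```bash
python3 -m crank '[{"dx":0.26,"dy":-0.186,"dz":0.05,"rz":-4.85},{"dx":0.26,"dy":-0.186,"dz":0.06,"rz":-4.85},{"dx":0.26,"dy":-0.186,"dz":0.07,"rz":-4.85},{"dx":0.26,"dy":-0.186,"dz":0.09,"rz":-4.85},{"dx":0.26,"dy":-0.186,"dz":0.09,"rz":-4.85},{"dx":0.26,"dy":-0.186,"dz":0.09,"rz":-4.85},{"dx":0.26,"dy":-0.186,"dz":0.09,"rz":-4.85,"claw":1},{"dx":0.26,"dy":-0.186,"dz":0.09,"rz":-4.85,"claw":1}]'
python3 - <<'E'
from h import *
s=r.observe(); im=save("wrist","w1.png"); C=cam("wrist",s)
print(s["position"],[(d["xy"],d["score"]) for d in r.recognise("cork","wrist")])
print(w2pix(C,[421.5,-287,14]))
hsv=cv2.cvtColor(im,cv2.COLOR_RGB2HSV)
m=((hsv[...,1]>70)&(hsv[...,2]>60)).astype(np.uint8)
n,l,st,c=cv2.connectedComponentsWithStats(m)
for i in range(1,n):
  if st[i,4]>300: print(st[i],c[i].round(1),pix2w(C,c[i],12).round(1))
E
```

```text
[ 265.53807872 -565.80818461  209.78207996] []
[ 109.93846555 -116.40558482]
[ 570    0   57   38 1733] [596.2  15.8] [ 518.1 -739.4   12. ]
[338   2  30  20 379] [352.4  11.8] [ 421.4 -525.9   12. ]
[ 567   41   73  172 6360] [616.  142.9] [ 427.5 -830.6   12. ]
[ 532   44   62   56 2555] [564.4  70.6] [ 463.8 -740.5   12. ]
[ 232  175  193  121 5831] [328.7 217.8] [ 225.8 -594.2   12. ]
[542 199  86  53 910] [576.2 223.4] [ 336.7 -844.7   12. ]
[529 281  26  71 562] [544.9 319.9] [ 220.9 -881.8   12. ]
[197 334  24  52 444] [206.7 361.4] [  -4.6 -537.9   12. ]
[353 334  30  47 460] [369.  355.6] [  87.8 -714.8   12. ]
[548 369  92  16 678] [591.4 373.7] [ 182.4 -976.9   12. ]invalid input at $[0]: expected keys dx, dy, dz, rx, ry, rz, claw
```

View pics/w1.png

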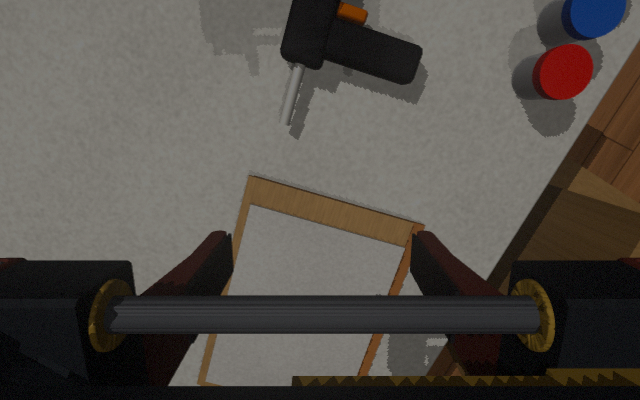

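The move was refused because every row needs all seven keys, so the arm hasn't moved. The wrist picture still shows the start pose: the glue gun at the top (330,40) and a tray at (320,230) between the fingers.

```bash
python3 -m crank '[{"dx":0.26,"dy":-0.186,"dz":0.05,"rx":0,"ry":0,"rz":-4.85,"claw":1},{"dx":0.26,"dy":-0.186,"dz":0.06,"rx":0,"ry":0,"rz":-4.85,"claw":1},{"dx":0.26,"dy":-0.186,"dz":0.07,"rx":0,"ry":0,"rz":-4.85,"claw":1},{"dx":0.26,"dy":-0.186,"dz":0.09,"rx":0,"ry":0,"rz":-4.85,"claw":1},{"dx":0.26,"dy":-0.186,"dz":0.09,"rx":0,"ry":0,"rz":-4.85,"claw":1},{"dx":0.26,"dy":-0.186,"dz":0.09,"rx":0,"ry":0,"rz":-4.85,"claw":1},{"dx":0.26,"dy":-0.186,"dz":0.09,"rx":0,"ry":0,"rz":-4.85,"claw":1},{"dx":0.26,"dy":-0.186,"dz":0.09,"rx":0,"ry":0,"rz":-4.85,"claw":1}]'
cat >> h.py <<'E'
def disc(fn,guess,z,name="wrist"):
    s=r.observe(); C=cam(name,s); im=save(name,fn)
    hsv=cv2.cvtColor(im,cv2.COLOR_RGB2HSV); m=((hsv[...,1]>70)&(hsv[...,2]>50)).astype(np.uint8)
    n,l,st,c=cv2.connectedComponentsWithStats(m); g=w2pix(C,guess)
    print("TCP",s["position"].round(1),"guess px",g.round())
    for i in range(1,n):
        if st[i,4]>200 and np.hypot(*(c[i]-g))<120: print(st[i],c[i].round(1),pix2w(C,c[i],z).round(1))
E
python3 - <<'E'
from h import *
disc("w2.png",[421.5,-287,14],12)
print([(d["xy"],d["score"]) for d in r.recognise("cork","wrist")])
E
```

```text
clock: 2.0
position: [421.5, -288.4, 120.2]
orientation: [3.034, 0.81, 0.0]
wrist_force: [0.9, -0.4, -0.2]
finger_gap: 88.2
gripper_force: 0.0
TCP [ 421.5 -288.4  120.2] guess px [319. 193.]
[ 292  167   55   56 2407] [318.9 194.5] [ 419.9 -287.6   12. ]
[([317.6, 197.5], 0.67)]
```

View pics/w2.png

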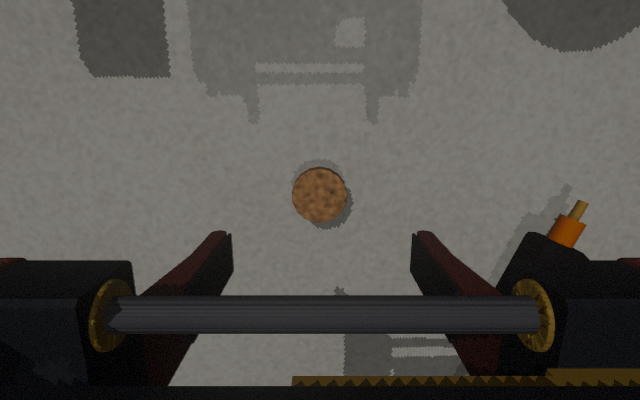

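The cork shows at (319,194), centred between the fingers, with the glue gun's nozzle well off at (575,225). Next I'll descend and grip.

```bash
python3 -m crank '[{"dx":0,"dy":-0.0015,"dz":0.06,"rx":0,"ry":0,"rz":0,"claw":1},{"dx":0,"dy":-0.0015,"dz":0.095,"rx":0,"ry":0,"rz":0,"claw":0.6},{"dx":0,"dy":-0.0015,"dz":0.104,"rx":0,"ry":0,"rz":0,"claw":0.4},{"dx":0,"dy":-0.0015,"dz":0.104,"rx":0,"ry":0,"rz":0,"claw":0.2},{"dx":0,"dy":-0.0015,"dz":0.104,"rx":0,"ry":0,"rz":0,"claw":-0.5},{"dx":0,"dy":-0.0015,"dz":0.104,"rx":0,"ry":0,"rz":0,"claw":-0.5},{"dx":0,"dy":-0.0015,"dz":0.104,"rx":0,"ry":0,"rz":0,"claw":-0.5},{"dx":0,"dy":-0.0015,"dz":0.104,"rx":0,"ry":0,"rz":0,"claw":-0.5}]' 12
```

```text
clock: 3.1
position: [421.3, -285.8, 16.1]
orientation: [3.034, 0.813, 0.001]
wrist_force: [0.2, -0.0, 0.5]
finger_gap: 23.3
gripper_force: 0.0
```

Gap 23 mm with no grip force means the cork was missed. I'll rise and look.

```bash
python3 -m crank '[{"dx":0,"dy":0,"dz":0,"rx":0,"ry":0,"rz":0,"claw":1},{"dx":0,"dy":0,"dz":0,"rx":0,"ry":0,"rz":0,"claw":1},{"dx":0,"dy":0,"dz":0,"rx":0,"ry":0,"rz":0,"claw":1}]'
python3 - <<'E'
from h import *
disc("w3.png",[421.5,-287,14],12)
im=save("top","t3.png"); cv2.imwrite("pics/t3c.png",cv2.cvtColor(cv2.resize(im[180:310,320:500],None,fx=4,fy=4),cv2.COLOR_RGB2BGR))
a=cv2.imread("pics/w3.png");b=cv2.imread("pics/t3c.png");b=cv2.resize(b,(400,289));a=cv2.resize(a,(400,250));cv2.imwrite("pics/m3.png",np.vstack([a,b]))
E
```

```text
clock: 3.48
position: [421.1, -285.6, 15.7]
orientation: [-3.035, -0.813, 0.0]
wrist_force: [0.9, -0.3, -0.5]
finger_gap: 49.5
gripper_force: 0.0
TCP [ 421.1 -285.6   15.7] guess px [323. 239.]
[ 281  197   85   85 5620] [322.7 239.5] [ 420.5 -287.2   12. ]
```

View pics/m3.png

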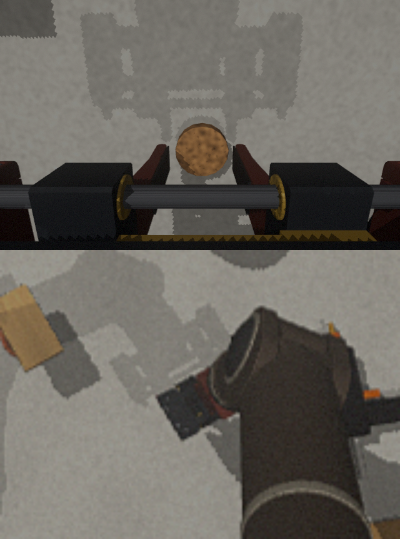

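The cork is untouched at (323,239). The fingers closed above it. From the known gap against its pixel spacing, the fingertips lie about 172 mm from the camera, roughly 14 mm *behind* the reported TCP rather than ahead of it. I'll probe downward gently while watching the wrist force.

```bash
python3 -m crank '[{"dx":0,"dy":0,"dz":0.006,"rx":0,"ry":0,"rz":0,"claw":1},{"dx":0,"dy":0,"dz":0.01,"rx":0,"ry":0,"rz":0,"claw":1},{"dx":0,"dy":0,"dz":0.014,"rx":0,"ry":0,"rz":0,"claw":1},{"dx":0,"dy":0,"dz":0.014,"rx":0,"ry":0,"rz":0,"claw":1}]'
python3 - <<'E'
from h import *
disc("w4.png",[421.5,-287,14],12)
a=cv2.imread("pics/w4.png")
g=cv2.cvtColor(a,cv2.COLOR_BGR2GRAY)
cv2.imwrite("pics/w4c.png",cv2.convertScaleAbs(a[130:330,180:460],alpha=1.8))
E
```

```text
clock: 4.08
position: [420.9, -285.5, 1.3]
orientation: [-3.034, -0.813, 0.001]
wrist_force: [0.1, 0.7, 0.4]
finger_gap: 87.7
gripper_force: 0.0
TCP [ 420.9 -285.5    1.3] guess px [324. 249.]
[ 278  203   92   92 6537] [323.2 249.2] [ 420.6 -287.    12. ]
```

View pics/w4c.png

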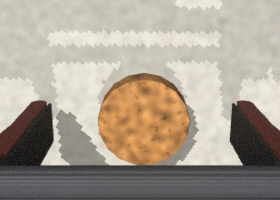

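The TCP reads z=1 with no contact, so the offset is real. The picture shows the cork between the open fingers at crop position (144,118). I'll go 10 mm lower and close.

```bash
python3 -m crank '[{"dx":0,"dy":0.001,"dz":0.004,"rx":0,"ry":0,"rz":0,"claw":0.6},{"dx":0,"dy":0.001,"dz":0.007,"rx":0,"ry":0,"rz":0,"claw":0.4},{"dx":0,"dy":0.001,"dz":0.010,"rx":0,"ry":0,"rz":0,"claw":0.2},{"dx":0,"dy":0.001,"dz":0.010,"rx":0,"ry":0,"rz":0,"claw":-0.3},{"dx":0,"dy":0.001,"dz":0.010,"rx":0,"ry":0,"rz":0,"claw":-0.3},{"dx":0,"dy":0.001,"dz":0.010,"rx":0,"ry":0,"rz":0,"claw":-0.3}]' 12
```

```text
clock: 4.88
position: [421.7, -286.6, -8.2]
orientation: [3.034, 0.813, 0.0]
wrist_force: [0.4, 0.6, -0.2]
finger_gap: 45.5
gripper_force: 12.0
```

Gripped, with a gap of 45.5 mm at 12 N. I'll lift and move to a spot 65 mm short of the board, from where the wrist camera can see it.

```bash
python3 -c "
from h import *
plan(453,-55.5,125,30)"
```

```text
{'d': array([ 0.1426, -0.1844, -0.1332]), 'yaw': np.float64(29.99), 'tilt': np.float64(0.01), 'rz': np.float64(-0.01)}
```

```bash
python3 -m crank '[{"dx":0,"dy":0,"dz":-0.05,"rx":0,"ry":0,"rz":0,"claw":-0.3},{"dx":0,"dy":0,"dz":-0.10,"rx":0,"ry":0,"rz":0,"claw":-0.3},{"dx":0.03,"dy":-0.04,"dz":-0.133,"rx":0,"ry":0,"rz":0,"claw":-0.3},{"dx":0.065,"dy":-0.084,"dz":-0.133,"rx":0,"ry":0,"rz":0,"claw":-0.3},{"dx":0.100,"dy":-0.130,"dz":-0.133,"rx":0,"ry":0,"rz":0,"claw":-0.3},{"dx":0.143,"dy":-0.184,"dz":-0.133,"rx":0,"ry":0,"rz":0,"claw":-0.3},{"dx":0.143,"dy":-0.184,"dz":-0.133,"rx":0,"ry":0,"rz":0,"claw":-0.3},{"dx":0.143,"dy":-0.184,"dz":-0.133,"rx":0,"ry":0,"rz":0,"claw":-0.3}]' 12
cat >> h.py <<'E'
def board(fn,z=78):
    s=r.observe(); C=cam("wrist",s); im=save("wrist",fn); print("TCP",s["position"].round(1))
    hsv=cv2.cvtColor(im,cv2.COLOR_RGB2HSV); m=((hsv[...,1]>60)&(hsv[...,2]>110)).astype(np.uint8); m[260:]=0
    m=cv2.morphologyEx(m,cv2.MORPH_OPEN,np.ones((5,5),np.uint8))
    n,l,st,c=cv2.connectedComponentsWithStats(m)
    for i in range(1,n):
        if st[i,4]>1500:
            cs=max(cv2.findContours((l==i).astype(np.uint8),0,1)[0],key=len); rc=cv2.minAreaRect(cs); b=cv2.boxPoints(rc); P=np.array([pix2w(C,q,z) for q in b])
            e=P[1]-P[0]; f=P[2]-P[1]
            print("px",np.round(rc[0]),"box",b.round().tolist(),"centre",P.mean(0).round(1),"sides",np.linalg.norm(e).round(1),np.linalg.norm(f).round(1),"ang",np.degrees(np.arctan2(e[1],e[0])).round(1),np.degrees(np.arctan2(f[1],f[0])).round(1))
E
python3 -c "
from h import *
board('w5.png')"
```

```text
clock: 5.88
position: [453.5, -55.7, 124.8]
orientation: [3.034, 0.815, -0.0]
wrist_force: [-0.2, 0.6, -0.3]
finger_gap: 45.7
gripper_force: 12.0
TCP [453.5 -55.7 124.8]
px [318. 112.] box [[267.0, 21.0], [370.0, 21.0], [370.0, 203.0], [267.0, 203.0]] centre [506.  -23.6  78. ] sides 59.0 107.7 ang -59.8 -147.9
px [324. 240.] box [[281.0, 221.0], [367.0, 221.0], [367.0, 259.0], [281.0, 259.0]] centre [439.1 -66.5  78. ] sides 56.4 26.9 ang -59.9 -148.0
```

View pics/w5.png

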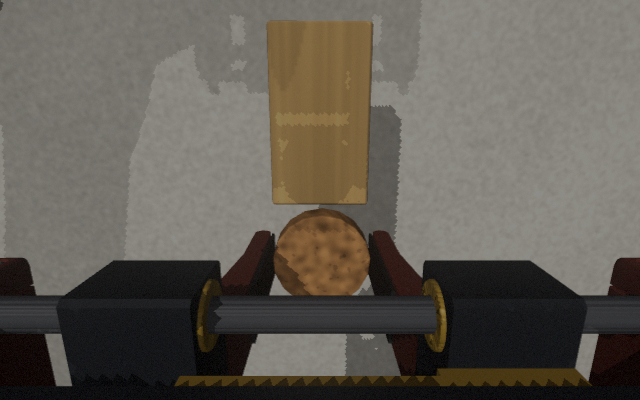

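The picture shows the board with corners at (268,20), (373,20), (368,203) and (273,203), and the cork held at (322,254). I'll project those corners directly.

```bash
python3 - <<'E'
from h import *
C=cam("wrist")
P=np.array([pix2w(C,q,78) for q in [(268,20.5),(373,20.5),(368,203.5),(273,203.5)]])
print(P.round(1),P.mean(0).round(1))
u=(P[0]+P[1]-P[2]-P[3])/2; print(np.linalg.norm(u),np.degrees(np.arctan2(u[1],u[0])),np.linalg.norm(P[0]-P[1]),np.linalg.norm(P[2]-P[3]))
# held cork top: 14 thick, bottom at TCP+8.2 -> top z
s=r.observe(); k=pix2w(C,(322,250),s["position"][2]+22); print("cork approx",k.round(1))
c=P.mean(0); plan(c[0],c[1],90,np.degrees(np.arctan2(u[1],u[0])))
E
```

```text
[[538.2  27.2  78. ]
 [568.3 -24.8  78. ]
 [475.  -79.5  78. ]
 [444.2 -26.2  78. ]] [506.5 -25.8  78. ]
108.15769910163318 30.013751708669645 60.05180382997419 61.5179040083962
cork approx [456.3 -55.7 146.7]
{'d': array([ 0.0615, -0.0003,  0.0347]), 'yaw': np.float64(29.95), 'tilt': np.float64(0.04), 'rz': np.float64(-0.07)}
```

```bash
python3 -m crank '[{"dx":0.04,"dy":0,"dz":0,"rx":0,"ry":0,"rz":0,"claw":-0.3},{"dx":0.0645,"dy":0,"dz":0.01,"rx":0,"ry":0,"rz":0,"claw":-0.3},{"dx":0.0645,"dy":0,"dz":0.03,"rx":0,"ry":0,"rz":0,"claw":-0.3},{"dx":0.0645,"dy":0,"dz":0.046,"rx":0,"ry":0,"rz":0,"claw":-0.3},{"dx":0.0645,"dy":0,"dz":0.05,"rx":0,"ry":0,"rz":0,"claw":-0.3},{"dx":0.0645,"dy":0,"dz":0.053,"rx":0,"ry":0,"rz":0,"claw":-0.3},{"dx":0.0645,"dy":0,"dz":0.053,"rx":0,"ry":0,"rz":0,"claw":-0.3}]' 12
```

```text
clock: 6.8
position: [509.5, -23.7, 72.1]
orientation: [3.034, 0.812, 0.001]
wrist_force: [-0.9, 0.4, -1.5]
finger_gap: 45.6
gripper_force: 12.0
```

```bash
python3 -m crank '[{"dx":0,"dy":0,"dz":0.001,"rx":0,"ry":0,"rz":0,"claw":-0.3},{"dx":0,"dy":0,"dz":0.002,"rx":0,"ry":0,"rz":0,"claw":-0.3},{"dx":0,"dy":0,"dz":0.002,"rx":0,"ry":0,"rz":0,"claw":-0.3}]' 12
```

```text
clock: 7.18
position: [509.4, -23.4, 69.8]
orientation: [3.034, 0.813, 0.0]
wrist_force: [-1.4, 0.5, -0.1]
finger_gap: 46.0
gripper_force: 12.0
```

Now release gently, rise and back off to check.

```bash
python3 -m crank '[{"dx":0,"dy":0,"dz":0,"rx":0,"ry":0,"rz":0,"claw":0.3},{"dx":0,"dy":0,"dz":0,"rx":0,"ry":0,"rz":0,"claw":0.5},{"dx":0,"dy":0,"dz":0,"rx":0,"ry":0,"rz":0,"claw":0.5},{"dx":0,"dy":0,"dz":-0.03,"rx":0,"ry":0,"rz":0,"claw":0.5},{"dx":0,"dy":0,"dz":-0.08,"rx":0,"ry":0,"rz":0,"claw":1},{"dx":-0.04,"dy":0,"dz":-0.10,"rx":0,"ry":0,"rz":0,"claw":1},{"dx":-0.04,"dy":0,"dz":-0.10,"rx":0,"ry":0,"rz":0,"claw":1},{"dx":-0.04,"dy":0,"dz":-0.10,"rx":0,"ry":0,"rz":0,"claw":1}]' 12
python3 - <<'E'
from h import *
board("w6.png",78)
E
```

```text
clock: 8.18
position: [475.0, -43.3, 169.7]
orientation: [3.035, 0.812, 0.001]
wrist_force: [-0.0, 0.8, -1.3]
finger_gap: 87.8
gripper_force: 0.0
TCP [475.  -43.3 169.7]
px [319. 147.] box [[278.0, 75.0], [360.0, 75.0], [360.0, 219.0], [278.0, 219.0]] centre [506.2 -23.7  78. ] sides 58.5 107.4 ang -59.9 -148.4
```

View pics/w6.png

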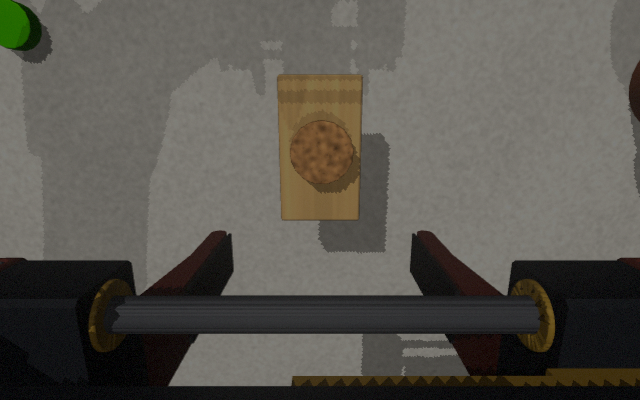

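The cork lies flat on the board. Its outline spans x 290–354 and y 120–185, inside board corners (277,74), (363,74), (359,220) and (281,220). I'll work out the centring and the move to green.

```bash
python3 - <<'E'
from h import *
C=cam("wrist")
P=np.array([pix2w(C,q,78) for q in [(277.5,74.5),(362.5,74.5),(359.5,219.5),(280.5,219.5)]]);c=P.mean(0)
k=pix2w(C,(322.3,152.5),89); print("board",c.round(1),"cork",k.round(1))
a=np.radians(30);d=(k-c)[:2];print("off along x,perp",d@[np.cos(a),np.sin(a)],d@[np.sin(a),-np.cos(a)])
b=w2pix
for nm,ctr in (("b",c),("k",k)):
  pts=np.array([w2pix(C,[ctr[0]+23*np.cos(t),ctr[1]+23*np.sin(t),z]) for t in np.linspace(0,6.28,60) for z in (78,92)]);print(nm,pts.min(0).round(1),pts.max(0).round(1))
plan(462.5,262,150,30)
E
```

```text
board [506.5 -24.   78. ] cork [507.2 -25.5  89. ]
off along x,perp -0.1618950526313616 1.692909915822942
b [287.6 119.1] [352.2 184.4]
k [290.  119.4] [354.6 184.6]
{'d': array([ 0.1417, -0.2704,  0.0194]), 'yaw': np.float64(30.01), 'tilt': np.float64(0.02), 'rz': np.float64(0.01)}
```

Cork is centred to within 2 mm. Next, the green disc.

```bash
python3 -m crank '[{"dx":0.03,"dy":-0.06,"dz":0,"rx":0,"ry":0,"rz":0,"claw":1},{"dx":0.06,"dy":-0.11,"dz":0,"rx":0,"ry":0,"rz":0,"claw":1},{"dx":0.085,"dy":-0.16,"dz":0,"rx":0,"ry":0,"rz":0,"claw":1},{"dx":0.142,"dy":-0.27,"dz":0.05,"rx":0,"ry":0,"rz":0,"claw":1},{"dx":0.142,"dy":-0.27,"dz":0.08,"rx":0,"ry":0,"rz":0,"claw":1},{"dx":0.142,"dy":-0.27,"dz":0.10,"rx":0,"ry":0,"rz":0,"claw":1},{"dx":0.142,"dy":-0.27,"dz":0.10,"rx":0,"ry":0,"rz":0,"claw":1},{"dx":0.142,"dy":-0.27,"dz":0.10,"rx":0,"ry":0,"rz":0,"claw":1}]' 12
python3 - <<'E'
from h import *
disc("w7.png",[462.5,262,14],12)
plan(462.5,262,-8.2,30)
E
```

```text
clock: 9.22
position: [463.1, 261.1, 70.0]
orientation: [3.034, 0.812, -0.001]
wrist_force: [-0.0, 0.3, -0.4]
finger_gap: 87.4
gripper_force: 0.0
TCP [463.1 261.1  70. ] guess px [319. 211.]
[ 292  183   58   59 2654] [320.3 212.4] [461.3 260.5  12. ]
{'d': array([-0.0005, -0.0016,  0.0788]), 'yaw': np.float64(29.92), 'tilt': np.float64(0.05), 'rz': np.float64(-0.08)}
```

```bash
python3 -m crank '[{"dx":-0.001,"dy":-0.0005,"dz":0.04,"rx":0,"ry":0,"rz":0,"claw":0.8},{"dx":-0.001,"dy":-0.0005,"dz":0.065,"rx":0,"ry":0,"rz":0,"claw":0.4},{"dx":-0.001,"dy":-0.0005,"dz":0.074,"rx":0,"ry":0,"rz":0,"claw":0.2},{"dx":-0.001,"dy":-0.0005,"dz":0.078,"rx":0,"ry":0,"rz":0,"claw":0.1},{"dx":-0.001,"dy":-0.0005,"dz":0.078,"rx":0,"ry":0,"rz":0,"claw":-0.4},{"dx":-0.001,"dy":-0.0005,"dz":0.078,"rx":0,"ry":0,"rz":0,"claw":-0.4},{"dx":-0.001,"dy":-0.0005,"dz":0.078,"rx":0,"ry":0,"rz":0,"claw":-0.4},{"dx":-0.001,"dy":-0.0005,"dz":0.078,"rx":0,"ry":0,"rz":0,"claw":-0.4}]' 12
python3 - <<'E'
from h import *
disc("w8.png",[461.7,261,14],12)
plan(509.4,-23.4,140,30)
E
```

```text
clock: 10.28
position: [462.4, 261.6, -7.3]
orientation: [-3.035, -0.813, -0.002]
wrist_force: [0.1, -0.2, 7.4]
finger_gap: 39.4
gripper_force: 12.0
TCP [462.4 261.6  -7.3] guess px [321. 257.]
[ 280  213   84   83 5506] [321.3 255.3] [461.9 261.   12. ]
[235 231  42  51 445] [258.5 250.5] [449.3 287.8  12. ]
[368 231  29  33 221] [380.9 243.6] [481.  239.8  12. ]
[408 279  23  73 839] [421.9 315.3] [459.3 202.1  12. ]
[213 280  13  71 316] [216.9 314.2] [409.2 289.9  12. ]
{'d': array([-0.1014,  0.2704, -0.1474]), 'yaw': np.float64(29.98), 'tilt': np.float64(0.09), 'rz': np.float64(-0.02)}
```

Green is gripped at 39.4 mm, with the tips just brushing the table. I'll lift and carry it to above the cork.

```bash
python3 -m crank '[{"dx":0,"dy":0,"dz":-0.05,"rx":0,"ry":0,"rz":0,"claw":-0.4},{"dx":0,"dy":0,"dz":-0.11,"rx":0,"ry":0,"rz":0,"claw":-0.4},{"dx":-0.02,"dy":0.05,"dz":-0.13,"rx":0,"ry":0,"rz":0,"claw":-0.4},{"dx":-0.04,"dy":0.105,"dz":-0.13,"rx":0,"ry":0,"rz":0,"claw":-0.4},{"dx":-0.06,"dy":0.16,"dz":-0.13,"rx":0,"ry":0,"rz":0,"claw":-0.4},{"dx":-0.082,"dy":0.215,"dz":-0.13,"rx":0,"ry":0,"rz":0,"claw":-0.4},{"dx":-0.102,"dy":0.270,"dz":-0.13,"rx":0,"ry":0,"rz":0,"claw":-0.4},{"dx":-0.102,"dy":0.270,"dz":-0.13,"rx":0,"ry":0,"rz":0,"claw":-0.4}]' 12
python3 - <<'E'
from h import *
s=r.observe();print(s["position"],s["finger_gap"]); plan(508.6,-23.4,87,30)
E
```

```text
clock: 11.32
position: [508.5, -28.9, 121.8]
orientation: [3.036, 0.8, -0.001]
wrist_force: [0.1, -0.6, -0.9]
finger_gap: 39.4
gripper_force: 12.0
[508.46817896 -28.94876958 121.75553047] 39.36808245944706
{'d': array([ 0.0029, -0.0048,  0.0347]), 'yaw': np.float64(29.53), 'tilt': np.float64(0.11), 'rz': np.float64(-0.47)}
```

```bash
python3 -m crank '[{"dx":0,"dy":0,"dz":0.01,"rx":0,"ry":0,"rz":0,"claw":-0.4},{"dx":0,"dy":0,"dz":0.02,"rx":0,"ry":0,"rz":0,"claw":-0.4},{"dx":0,"dy":0,"dz":0.02,"rx":0,"ry":0,"rz":0,"claw":-0.4},{"dx":0,"dy":0,"dz":0.02,"rx":0,"ry":0,"rz":0,"claw":-0.4}]' 12
python3 - <<'E'
from h import *
plan(508.6,-23.4,86,30); disc("w9.png",[508,-24,116],114)
E
```

```text
clock: 11.82
position: [508.2, -22.6, 101.6]
orientation: [-3.034, -0.815, 0.0]
wrist_force: [0.3, 0.3, 0.3]
finger_gap: 39.6
gripper_force: 12.0
{'d': array([-0.    ,  0.0009,  0.0156]), 'yaw': np.float64(30.08), 'tilt': np.float64(0.02), 'rz': np.float64(0.08)}
TCP [508.2 -22.6 101.6] guess px [323. 252.]
[  256   134   121   162 15820] [320.9 209.9] [525.2 -12.8 114. ]
[408 279  23  73 834] [421.9 315.2] [502.6 -86.2 114. ]
```

```bash
python3 -m crank '[{"dx":0,"dy":0.001,"dz":0.010,"rx":0,"ry":0,"rz":0,"claw":-0.4},{"dx":0,"dy":0.001,"dz":0.014,"rx":0,"ry":0,"rz":0,"claw":-0.4},{"dx":0,"dy":0.001,"dz":0.016,"rx":0,"ry":0,"rz":0,"claw":-0.4},{"dx":0,"dy":0.001,"dz":0.0165,"rx":0,"ry":0,"rz":0,"claw":-0.4},{"dx":0,"dy":0.001,"dz":0.0165,"rx":0,"ry":0,"rz":0,"claw":-0.4}]' 12
```

```text
clock: 12.5
position: [508.8, -24.4, 85.3]
orientation: [3.035, 0.813, 0.0]
wrist_force: [0.5, 0.3, 0.0]
finger_gap: 39.4
gripper_force: 12.0
```

```bash
python3 -m crank '[{"dx":0,"dy":0,"dz":0.001,"rx":0,"ry":0,"rz":0,"claw":-0.4},{"dx":0,"dy":0,"dz":0.001,"rx":0,"ry":0,"rz":0,"claw":-0.4}]' 12; python3 -c "
from h import *
for i in range(4): r.get_image('wrist'); s=r.observe(); print(s['position'],s['wrist_force'])"
```

```text
clock: 12.75
position: [509.0, -24.4, 84.7]
orientation: [3.034, 0.813, 0.001]
wrist_force: [-1.2, 0.4, 4.4]
finger_gap: 39.5
gripper_force: 12.0
[508.95580981 -24.37317862  84.66877001] [-1.64552209 -0.55323707  4.72482647]
[509.00807947 -24.41325347  84.69680188] [-1.70697551 -0.52875739  5.36835434]
[508.96281283 -24.37373538  84.65601891] [-1.39442537 -0.6738572   5.71496155]
[508.9512827  -24.38806319  84.64332821] [-1.84808145 -1.52991959  5.07732575]
```

Contact at about 5 N, so the green disc is seated. Release, rise, back off and check.

```bash
python3 -m crank '[{"dx":0,"dy":0,"dz":0,"rx":0,"ry":0,"rz":0,"claw":0.2},{"dx":0,"dy":0,"dz":0,"rx":0,"ry":0,"rz":0,"claw":0.4},{"dx":0,"dy":0,"dz":0,"rx":0,"ry":0,"rz":0,"claw":0.5},{"dx":0,"dy":0,"dz":-0.03,"rx":0,"ry":0,"rz":0,"claw":0.5},{"dx":0,"dy":0,"dz":-0.065,"rx":0,"ry":0,"rz":0,"claw":1},{"dx":-0.04,"dy":0,"dz":-0.085,"rx":0,"ry":0,"rz":0,"claw":1},{"dx":-0.04,"dy":0,"dz":-0.085,"rx":0,"ry":0,"rz":0,"claw":1},{"dx":-0.04,"dy":0,"dz":-0.085,"rx":0,"ry":0,"rz":0,"claw":1}]' 12
python3 - <<'E'
from h import *
board("w10.png",78); im=save("scene","s10.png"); 
a=cv2.imread("pics/w10.png"); b=cv2.resize(cv2.imread("pics/s10.png")[140:240,240:400],(640,400),interpolation=cv2.INTER_CUBIC)
cv2.imwrite("pics/m10.png",np.vstack([a[:270],b[:330]]))
E
```

```text
clock: 13.95
position: [474.4, -44.3, 169.2]
orientation: [3.035, 0.812, 0.001]
wrist_force: [-0.4, 0.3, 0.8]
finger_gap: 87.5
gripper_force: 0.0
TCP [474.4 -44.3 169.2]
px [319. 145.] box [[277.0, 73.0], [360.0, 72.0], [362.0, 217.0], [279.0, 218.0]] centre [507.  -24.2  78. ] sides 59.1 107.4 ang -59.1 -147.5
px [320. 154.] box [[294.0, 126.0], [347.0, 126.0], [347.0, 181.0], [294.0, 181.0]] centre [504.  -26.9  78. ] sides 39.1 41.2 ang -59.9 -148.9
```

View pics/m10.png

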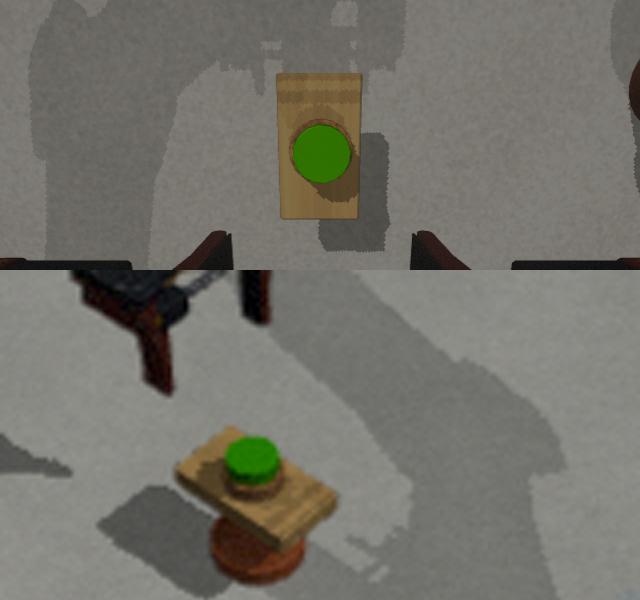

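The stack is neat: green is at (321,153), concentric on the cork, in the middle of the board (corners (276,73) to (359,219)). I'll work out the board grip pose.

```bash
python3 - <<'E'
from h import *
C=cam("wrist")
P=np.array([pix2w(C,q,78) for q in [(276.5,72.5),(362,72.5),(359,219),(280,219)]]);c=P.mean(0)
k=pix2w(C,(321.5,153),106); g=pix2w(C,(321.5,152.5),105)
u=(P[0]+P[1]-P[2]-P[3])/2; a=np.arctan2(u[1],u[0]); d=(g-c)[:2]
print("board",c.round(1),"green",g.round(1),"ang",np.degrees(a),"off",d@[np.cos(a),np.sin(a)],d@[np.sin(a),-np.cos(a)])
plan(508.5,-23.5,43,30)
E
```

```text
board [506.4 -23.9  78. ] green [507.9 -24.9 105. ] ang 30.147024709110884 off 0.7495250765394186 1.5727144210381518
{'d': array([ 0.0398, -0.0005,  0.1257]), 'yaw': np.float64(30.03), 'tilt': np.float64(0.04), 'rz': np.float64(0.03)}
```

```bash
python3 -m crank '[{"dx":0.039,"dy":-0.0012,"dz":0,"rx":0,"ry":0,"rz":0,"claw":1},{"dx":0.039,"dy":-0.0012,"dz":0.01,"rx":0,"ry":0,"rz":0,"claw":1},{"dx":0.039,"dy":-0.0012,"dz":0.05,"rx":0,"ry":0,"rz":0,"claw":1},{"dx":0.039,"dy":-0.0012,"dz":0.08,"rx":0,"ry":0,"rz":0,"claw":1},{"dx":0.039,"dy":-0.0012,"dz":0.10,"rx":0,"ry":0,"rz":0,"claw":1},{"dx":0.039,"dy":-0.0012,"dz":0.115,"rx":0,"ry":0,"rz":0,"claw":1},{"dx":0.039,"dy":-0.0012,"dz":0.126,"rx":0,"ry":0,"rz":0,"claw":1},{"dx":0.039,"dy":-0.0012,"dz":0.126,"rx":0,"ry":0,"rz":0,"claw":1}]' 12
```

```text
clock: 15.05
position: [506.8, -23.8, 42.6]
orientation: [-3.034, -0.813, 0.002]
wrist_force: [0.3, -0.2, 0.3]
finger_gap: 88.0
gripper_force: 0.0
```

```bash
python3 -m crank '[{"dx":0.001,"dy":0,"dz":0,"rx":0,"ry":0,"rz":0,"claw":0.6},{"dx":0.001,"dy":0,"dz":0,"rx":0,"ry":0,"rz":0,"claw":0.5},{"dx":0.001,"dy":0,"dz":0,"rx":0,"ry":0,"rz":0,"claw":0.42},{"dx":0.001,"dy":0,"dz":0,"rx":0,"ry":0,"rz":0,"claw":0.36},{"dx":0.001,"dy":0,"dz":0,"rx":0,"ry":0,"rz":0,"claw":0.2},{"dx":0.001,"dy":0,"dz":0,"rx":0,"ry":0,"rz":0,"claw":0},{"dx":0.001,"dy":0,"dz":0,"rx":0,"ry":0,"rz":0,"claw":0}]' 8
```

```text
clock: 15.92
position: [508.4, -23.3, 43.7]
orientation: [3.034, 0.813, 0.001]
wrist_force: [-1.0, 0.7, 5.5]
finger_gap: 62.0
gripper_force: 8.0
```

Gap 62.0 mm, so it has the board by its long sides. I'll firm up the grip and start lifting slowly.

```bash
python3 -m crank '[{"dx":0,"dy":0,"dz":0,"rx":0,"ry":0,"rz":0,"claw":0},{"dx":0,"dy":0,"dz":0,"rx":0,"ry":0,"rz":0,"claw":0},{"dx":0,"dy":0,"dz":0,"rx":0,"ry":0,"rz":0,"claw":0},{"dx":0,"dy":0,"dz":-0.002,"rx":0,"ry":0,"rz":0,"claw":0},{"dx":0,"dy":0,"dz":-0.006,"rx":0,"ry":0,"rz":0,"claw":0},{"dx":0,"dy":0,"dz":-0.012,"rx":0,"ry":0,"rz":0,"claw":0},{"dx":0,"dy":0,"dz":-0.018,"rx":0,"ry":0,"rz":0,"claw":0},{"dx":0,"dy":0,"dz":-0.02,"rx":0,"ry":0,"rz":0,"claw":0}]' 35
```

```text
clock: 16.92
position: [508.4, -23.4, 63.8]
orientation: [3.034, 0.813, 0.001]
wrist_force: [-0.2, 0.6, -1.8]
finger_gap: 61.7
gripper_force: 35.0
```

```bash
python3 -m crank '[{"dx":0,"dy":0,"dz":-0.006,"rx":0,"ry":0,"rz":0,"claw":0},{"dx":0,"dy":0,"dz":-0.018,"rx":0,"ry":0,"rz":0,"claw":0},{"dx":0,"dy":0,"dz":-0.034,"rx":0,"ry":0,"rz":0,"claw":0},{"dx":0,"dy":0,"dz":-0.052,"rx":0,"ry":0,"rz":0,"claw":0},{"dx":0,"dy":0,"dz":-0.07,"rx":0,"ry":0,"rz":0,"claw":0},{"dx":0,"dy":0,"dz":-0.088,"rx":0,"ry":0,"rz":0,"claw":0},{"dx":0,"dy":0,"dz":-0.102,"rx":0,"ry":0,"rz":0,"claw":0},{"dx":0,"dy":0,"dz":-0.110,"rx":0,"ry":0,"rz":0,"claw":0}]' 35
python3 -m crank '[{"dx":0,"dy":0,"dz":-0.003,"rx":0,"ry":0,"rz":0,"claw":0},{"dx":0,"dy":0,"dz":-0.005,"rx":0,"ry":0,"rz":0,"claw":0},{"dx":0,"dy":0,"dz":-0.005,"rx":0,"ry":0,"rz":0,"claw":0},{"dx":0,"dy":0,"dz":-0.005,"rx":0,"ry":0,"rz":0,"claw":0},{"dx":0,"dy":0,"dz":-0.005,"rx":0,"ry":0,"rz":0,"claw":0},{"dx":0,"dy":0,"dz":-0.005,"rx":0,"ry":0,"rz":0,"claw":0}]' 35
python3 - <<'E'
from h import *
save("wrist","w11.png"); save("scene","s11.png"); print(abs(r.observe()["qvel"]).max())
a=cv2.imread("pics/w11.png"); b=cv2.resize(cv2.imread("pics/s11.png")[110:240,220:428],(640,400),interpolation=cv2.INTER_CUBIC)
cv2.imwrite("pics/m11.png",cv2.resize(np.vstack([a,b]),(480,600)))
E
```

```text
clock: 17.92
position: [508.4, -23.3, 174.5]
orientation: [3.034, 0.813, 0.002]
wrist_force: [0.2, 0.0, -1.1]
finger_gap: 61.7
gripper_force: 35.0
clock: 18.68
position: [508.1, -23.4, 178.1]
orientation: [-3.035, -0.813, 0.0]
wrist_force: [-0.1, -0.6, -1.5]
finger_gap: 61.6
gripper_force: 35.0
0.0016002302581610717
```

View pics/m11.png

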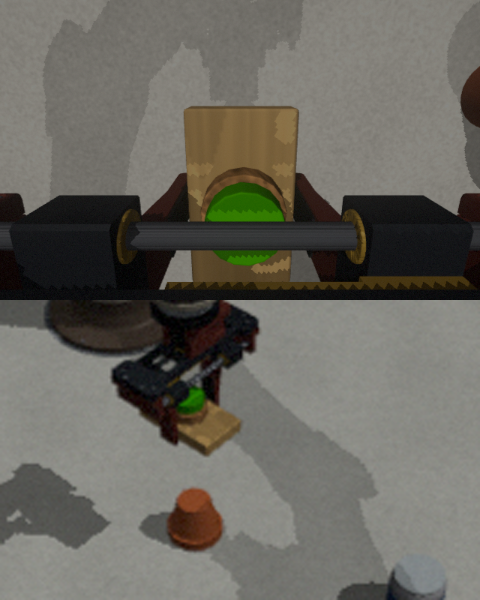

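The picture shows the board level in the grip, far edge at (242,108), with cork and green still concentric. The bare pot stands well below at (195,518). The lift is about 134 mm and the arm is still, so I'll hand in.

```bash
python3 -c "
from plant import r
print(r.job_done())"
```

```text
the job is handed in; nothing more can be done
None
```

I laid the cork on the board and the green disc on the cork, each within about 2 mm of centre, then lifted the board by its long sides about 134 mm above the pot; it was level and still when I handed the job in at about 19 s.

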